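# Tip the tube block wells-up and seat it on the warming plate

### The job

The drilled aluminium tube block is standing on end on the warming plate: without picking it up, push it high on its drilled side (the one towards the robot) so that it topples with its wells facing up, clear of the stops. Then slide it back and press it firmly for a moment (about 12 N) flat against the rear stop, and after that slide it sideways and press it the same way against the side stop bar, so that it ends flush in the corner between the two. Never push the block with more than 20 N, and leave everything else on the bench as it is.

Things in the scene. Friction and masses are not known exactly. Their poses are not given: they have to be found in the camera images.
- block_center (a point): Centre of the loose aluminium tube block, 44 x 60 x 90 mm, 0.4 to 0.65 kg, standing on its 44 x 60 mm end. Own axes: z along the 90 mm (up at the start), y along the 60 mm, x through the 44 mm. Its -x face (towards the robot) has six wells, 12 mm wide, 30 mm deep, at z -28, 0, +28 and y +-14.5 mm; its +x face is plain and must end underneath. Leant past 26 degrees it falls by itself; slides with 2 to 5 N.
- warmer: The fixed warming plate, 290 x 270 mm, flat grey top 22 mm above the bench; origin at the centre of its underside; x towards the rear stop, y to its left, z up.
- rear_stop: The pair of slots for the rear stop, at the rear edge of the plate. Origin midway between them on the plate's top, at x = +125 mm, y = 0 in the plate's frame. The stop (rear_bar) is a steel bar across the plate, 240 mm long, 15 mm thick, 20 mm high, rigidly clamped; its middle line lies up to 10 mm before or behind the origin, not measured: find it by feel or sight. Own x along the bar.
- side_stop: The pair of slots for the side stop, at the left or the right edge of the plate (differs from run to run; the other edge has empty slots with two screw heads). Origin on the plate's top at x = +20, y = +115 or -115 mm in the plate's frame; axes as the plate's. The stop (side_bar) is a steel bar along x, 150 x 15 mm, 20 mm high, rigidly clamped up to 10 mm left or right of the origin, not measured.
- dish: A small glass dish, 36 mm across, 12 mm high, on the front left corner of the plate, loose, to be left alone; origin at the centre of its underside.
- objective: A microscope objective standing on the front right corner of the plate, 29 mm across, 38 mm high, loose, to be left alone; origin at the centre of its underside.
- blank_block: An undrilled aluminium block, 44 x 60 mm, 60 mm high, on the bench left of the plate, loose, to be left alone; origin at the centre of its underside.
- reagent: An amber bottle, 60 mm across, 120 mm high, on the bench to the right, loose, to be left alone; origin at the centre of its underside.
- beaker: A glass beaker, 64 mm across, 85 mm high, on the bench to the left, loose, to be left alone; origin at the centre of its underside.
- tip_rack: A white pipette tip rack, 80 x 120 mm, 49 mm high, on the bench to the right, loose, to be left alone; origin at the centre of its underside.

How it is judged:
On the way, in this order (a step that is already met when the one before it is completed fails the run):
1. the block has toppled and lies still on its plain face, wells up, touching neither stop (angle between block_center's own x axis and vertical above 3.08 rad and linear speed of tube_block below 0.02 m/s and contact force between tube_block and rear_stop below 0.2 N and contact force between tube_block and side_stop below 0.2 N), for 0.2 s.
2. pressed flat against the rear stop with over 4 N for 0.25 s (angle between block_center's own x axis and vertical above 3.08 rad and angle between the z axis of block_center and the x axis of warmer, either way round below 0.035 rad and contact force between tube_block and rear_stop above 4 N), for 0.25 s.
3. pressed flat against the side stop bar with over 4 N for 0.25 s (angle between block_center's own x axis and vertical above 3.08 rad and angle between the z axis of block_center and the x axis of warmer, either way round below 0.035 rad and contact force between tube_block and side_stop above 4 N), for 0.25 s.
At the end, for the whole second after the job is handed in: the block lies at rest on the plate on its plain face, wells up (within 3.5 degrees), square to the plate within 2 degrees, its end within 2.5 mm of the rear stop and its side within 2.5 mm of the side stop bar (angle between block_center's own x axis and vertical above 3.08 rad and angle between the z axis of block_center and the x axis of warmer, either way round below 0.035 rad and z of rear_bar in the frame of block_center between 0.05 and 0.055 m and (y of side_bar in the frame of block_center between 0.035 and 0.04 m or y of side_bar in the frame of block_center between -0.04 and -0.035 m) and z of block_center in the frame of warmer between 0.041 and 0.047 m and linear speed of tube_block below 0.005 m/s); the robot touches nothing.
It fails at once if the fingers push the block with more than 20 N (contact force between the fingers and tube_block above 20 N).
It fails at once if the block is picked up (its centre over 85 mm above the bench; toppling takes it to 72 mm) (height (world z) of block_center above 0.085 m).
It fails at once if another loose thing is moved more than 10 mm (distance of any of dish, objective, blank_block, reagent, beaker, tip_rack from where it was at the start of the episode above 0.01 m).
It also fails if it takes over 72 s, if anything falls off the work surface, if the arm or the gripper's body presses on something with over 40 N, if the wrist force passes 120 N, or if a joint passes its speed limit or range.

### The arm

A 7-joint arm with a two-finger parallel gripper is mounted at the origin on the work surface. World frame = base frame: x ahead of the robot, y to its left, z up, the work surface at z = 0. Lengths are in m, angles in rad, forces in N, time in s.
With the tool pointing down it reaches from about 0.35 to 0.9 m from the base axis. Payload 8.1 kg.
Tool frame: the origin (TCP) lies midway between the tips of the shut fingers; the grasp point (between the pads) lies 19 mm behind it; z points along the fingers, y is the line along which they close (so a half turn about z gives the same grasp; the last joint's range is limited). The gripper opens to 92 mm and grips with 3 to 60 N. Pads are 19 mm wide; open, the fingers measure 130 mm over their backs; the gripper's body (75 mm by 190 mm) begins 47 mm behind the grasp point.
Start: joints at [1.094, 0.434, 0.025, 1.573, -0.012, 1.134, -0.075], TCP at [0.228, -0.582, 0.227] pointing down, gripper open.
Joint ranges: [-2.62, 2.62], [-0.44, 2.09], [-1.27, 1.32], [0.08, 2.57], [-1.32, 4.46], [0.12, 2], [-2.74, 2.74]. Speed limits (rad/s): [2.22, 2.22, 3.01, 3.01, 3.14, 3.14, 3.14].

### API

Orientations are given as a unit quaternion [w, x, y, z].
In Python, from station import env gives the robot as it stands.
- The arm moves only by the tool drive_tool, never from a script. Its argument "series" is a list of rows, each an object with "translation": the shift along the tool's x, y, z in mm, a list of three; "rotation": the turn, a rotation vector about the tool's x, y, z in degrees, a list of three. A call has 1 to 8 rows; each row shifts and turns the commanded pose from where the row before left it, along the tool's axes as they then stand; what a row does not reach is not made up. A row lasts 1/8 s, in which the tool goes at most 62.5 mm and 10.7 degrees, less where a joint would pass 70% of its speed; a pose out of reach is approached as far as the arm can. A call is refused whole if a number of a shift passes 62.5 or a number of a turn 10.7, either way. A call with a gripper value outside its range is refused whole. "gripper" is the opening, from -1 (shut) to 1 (fully open), set as the call begins (left out, the last holds). The fingers move at their own pace and stop on an object; "newtons" is the grip in N (left out, the last holds). Time passes only in rows, so rows that do not move let the fingers close. It gives the time, the measured TCP pose, the force, the opening and the grip force at its end, in the units of the state.
- env.get_obs(): the state, without advancing time (a new reading comes with each control period).
- env.camera(name): name is "side" or "top" or "wrist"; returns a dict with "image" (480x640x3 uint8, red, green, blue), "depth" (480x640 float32, m along the optical axis (not along the pixel's ray), 0 where there is no reading), "fx", "fy", "cx", "cy" (pixels), "R" (3x3) and "t" (3): a world point X has camera coordinates R X + t. Camera axes: x right, y down, z forward; pixel columns grow to the right and rows downward; lengths in m; the calibration is good to about 2 mm. The wrist camera is an equidistant fisheye: a pixel r from the principal point sees the ray r / f radians off the axis. A picture is of the moment at which its call begins.
- env.close_job(): hands the job in; it is judged then, once.
The state is a dict: "time": time; "qpos": joint angles; "qd": joint speeds; "joint_efforts": joint torques, N m; "tcp_pos": TCP position; "ee_rot": TCP orientation; "ft_force": force on the tool from outside, world axes, zero at the start; "moment": the same for the moment, N m; "opening": finger opening in m; "finger_force": force on a finger pad.
Only numpy, scipy, OpenCV 4.12 (cv2) and the standard library are available. Lean on these libraries where they do the work, as an engineer would, in place of code of your own. Each camera call takes 0.05 s, during which the arm holds its last target. There are 200 camera calls.

## Working session

There is one attempt and no reset: what is moved stays moved. The work goes in short steps, Python scripts to look and compute and a tool call to move; the robot and the scene stay as the last step left them, time stands still between calls to the robot, and variables do not carry over. Pictures are saved under pics/ and viewed, at most 10 in all, crops included, and the job is handed in when it is done.

Besides the shell and the picture viewer there is one more tool, called after ">>>" as name(argument=value, ...) on one line, values as JSON. drive_tool: Moves the arm, as the interface text tells. Its arguments: {"type":"object","properties":{"series":{"type":"array"},"gripper":{"type":"number"},"newtons":{"type":"number"}},"required":["series"]}

```bash
ls; mkdir -p pics; python3 - <<'E'
from station import env
import cv2,numpy as np
o=env.get_obs();print({k:np.round(v,3) for k,v in o.items()})
for n in("top","side"):
    c=env.camera(n);cv2.imwrite(f"pics/{n}0.png",c["image"][:,:,::-1]);np.savez(f"{n}0.npz",**c)
    print(n,c["fx"],c["cx"],c["cy"],-c["R"].T@c["t"],c["R"].round(3).tolist())
E
```

```text
pics
{'time': np.float64(0.0), 'qpos': array([ 1.094,  0.435,  0.025,  1.574, -0.012,  1.134, -0.075]), 'qd': array([ 0.001,  0.   ,  0.001, -0.001, -0.001, -0.001, -0.001]), 'joint_efforts': array([ 1.0000e-03, -6.6785e+01,  9.8500e-01, -3.1446e+01, -6.1000e-02,
        4.3000e-02,  0.0000e+00]), 'tcp_pos': array([ 0.228, -0.581,  0.226]), 'ee_rot': array([-0.001,  0.983,  0.186, -0.   ]), 'ft_force': array([-0.174, -0.322,  0.72 ]), 'moment': array([-0.004, -0.021, -0.003]), 'finger_force': np.float64(0.0), 'opening': np.float64(0.092)}
top 482.9894272029209 319.1847128673721 227.59796877051306 [0.31918956 0.01121964 1.31274262] [[-0.076, -0.997, -0.006], [-0.975, 0.076, -0.208], [0.208, -0.01, -0.978]]
side 474.01355256969566 316.1221480389978 234.40924333012342 [0.31875487 0.79835392 0.70910167] [[-0.949, -0.316, 0.006], [-0.197, 0.576, -0.793], [0.247, -0.754, -0.609]]
```

View pics/top0.png

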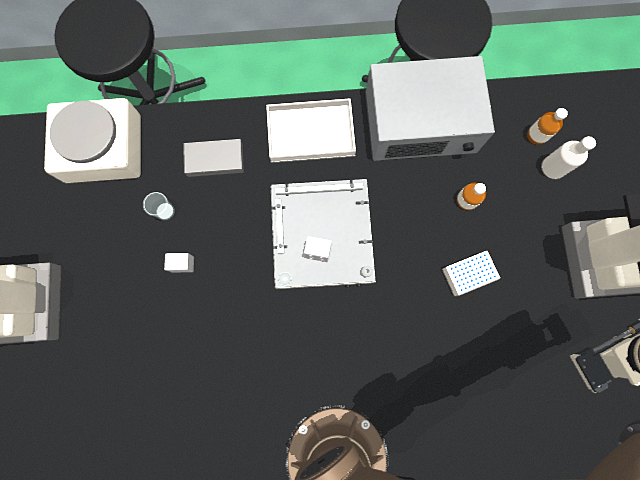

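View pics/side0.png

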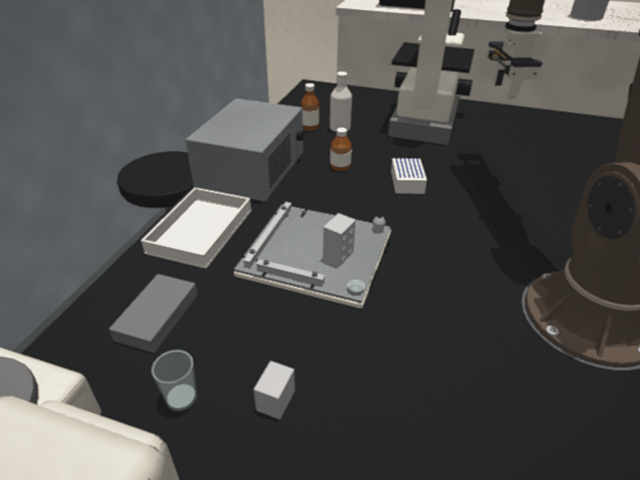

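Top view: the plate spans about (270,182)–(375,288), with the block at (318,247) and the rear bar near (320,187). The side bar is at the left edge, (280,230), with the dish at (285,280) and the objective at (365,271). Next I'll measure these using depth.

```bash
cat > h.py <<'E'
import numpy as np,cv2
def cloud(c):
    d=c["depth"];v,u=np.mgrid[0:480,0:640]
    P=np.stack([(u-c["cx"])/c["fx"]*d,(v-c["cy"])/c["fy"]*d,d],-1)
    return (P-c["t"])@c["R"]
def ray(c,px,z):
    o=-c["R"].T@c["t"];r=c["R"].T@np.array([(px[0]-c["cx"])/c["fx"],(px[1]-c["cy"])/c["fy"],1]);return o+r*(z-o[2])/r[2]
E
python3 - <<'E'
from h import *
c=dict(np.load("top0.npz"));P=cloud(c)
def rep(n,m):
    m=m.astype(np.uint8);k,l,s,ce=cv2.connectedComponentsWithStats(m)
    for i in range(1,k):
        if s[i,4]>25:
            q=P[l==i];r=cv2.minAreaRect((q[:,:2]*1000).astype(np.float32))
            print(n,s[i,4],ce[i].round(),"z",np.median(q[:,2]).round(4),"rect",[np.round(a,1) for a in r])
w=np.zeros((480,640),bool);w[170:300,255:390]=1
z=P[...,2]
rep("plate",w&(z>.016)); rep("block",w&(z>.09)); rep("mid",w&(z>.032)&(z<.06))
# plate corners via colour mask
g=c["image"].mean(-1);m=((g>90)&w).astype(np.uint8)
cs,_=cv2.findContours(m,cv2.RETR_EXTERNAL,cv2.CHAIN_APPROX_SIMPLE);q=max(cs,key=cv2.contourArea)
for px in cv2.boxPoints(cv2.minAreaRect(q)): print(px,ray(c,px,.022).round(4))
x=c["image"][170:300,255:390,::-1];cv2.imwrite("pics/crop.png",cv2.resize(x,None,fx=4.4,fy=4.4,interpolation=cv2.INTER_CUBIC))
E
```

```text
plate 9994 [322. 233.] z 0.023 rect [array([522.9,  -7.5]), array([267.6, 408. ]), np.float64(88.9)]
block 440 [318. 247.] z 0.112 rect [array([437.8,  22.2]), array([ 62. , 230.1]), np.float64(80.2)]
mid 543 [319. 188.] z 0.0421 rect [array([700.9, -10.4]), array([238.6,  17. ]), np.float64(88.9)]
mid 317 [280. 226.] z 0.0425 rect [array([604.2, 104.8]), array([ 15.2, 149.1]), np.float64(89.2)]
mid 31 [317. 259.] z 0.0468 rect [array([506.,  12.]), array([56.8,  2. ]), np.float64(73.9)]
mid 77 [366. 271.] z 0.053 rect [array([ 462.5, -116.8]), array([28.2, 26.4]), np.float64(85.6)]
[268.07507 184.23788] [0.7284 0.1309 0.022 ]
[369.00732 178.12076] [ 0.7241 -0.1512  0.022 ]
[375.34583 282.7063 ] [ 0.4327 -0.1395  0.022 ]
[274.41357 288.82343] [0.4372 0.1298 0.022 ]
```

View pics/crop.png

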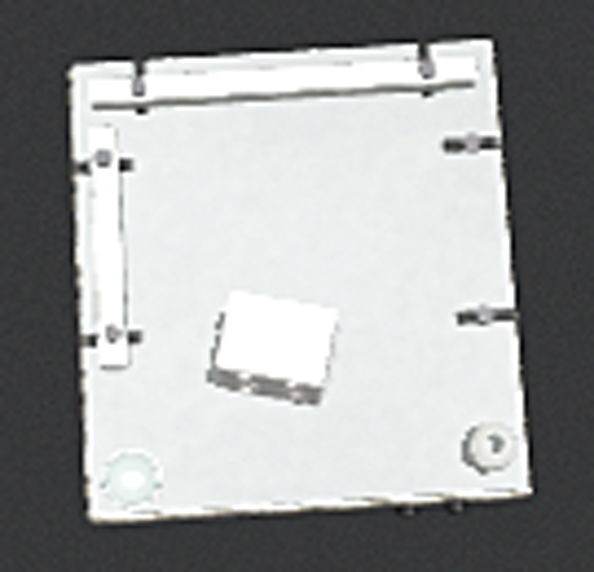

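The rear bar's front face is at x≈0.693 and the side bar is on the left, with its inner face at y≈0.097. The plate yaw is about −1°. Next is the block's yaw.

```bash
python3 - <<'E'
from h import *
c=dict(np.load("top0.npz"));P=cloud(c)
m=np.zeros((480,640),bool);m[225:275,295:345]=1
m&=(P[...,2]>.104)&(P[...,2]<.12)
k=cv2.morphologyEx(m.astype(np.uint8),cv2.MORPH_OPEN,np.ones((3,3)))>0
q=P[k];r=cv2.minAreaRect((q[:,:2]*1000).astype(np.float32));print(k.sum(),q.mean(0),r)
ct=max(cv2.findContours(k.astype(np.uint8),0,2)[0],key=cv2.contourArea)
R=cv2.minAreaRect(ct);b=cv2.boxPoints(R);print(R);print(np.array([ray(c,p,.112) for p in b]).round(4))
s=dict(np.load("side0.npz"));S=cloud(s)
m=(S[...,2]>.106)&(S[...,2]<.118)&(abs(S[...,0]-.44)<.06)&(abs(S[...,1]-.02)<.06)
q=S[m];print(m.sum(),q.mean(0),cv2.minAreaRect((q[:,:2]*1000).astype(np.float32)))
E
```

```text
411 [0.52674637 0.00705179 0.11221708] ((526.8790283203125, 6.7702178955078125), (59.97314453125, 44.58917236328125), 74.4898681640625)
((317.59613037109375, 246.5192413330078), (23.73004913330078, 17.65045166015625), 11.309932708740234)
[[ 0.5131  0.0416  0.112 ]
 [ 0.5567  0.0298  0.112 ]
 [ 0.5402 -0.028   0.112 ]
 [ 0.4968 -0.0158  0.112 ]]
9 [ 0.49845526 -0.01028339  0.11156127] ((499.1515197753906, -9.639376640319824), (9.984829902648926, 2.067739725112915), 79.46918487548828)
```

>>> drive_tool(gripper=-1, series=[{"translation": [0, 0, 0], "rotation": [0, 0, 9.2]}, {"translation": [0, 0, 0], "rotation": [0, 0, 9.2]}, {"translation": [0, 0, 0], "rotation": [0, 0, 9.2]}, {"translation": [0, 0, 0], "rotation": [0, 0, 9.3]}, {"translation": [6, -58, 0], "rotation": [0, 0, 0]}, {"translation": [6, -58, 0], "rotation": [0, 0, 0]}, {"translation": [6, -58, 0], "rotation": [0, 0, 0]}, {"translation": [6, -58, 0], "rotation": [0, 0, 0]}])

```text
time: 1.1
tcp_pos: [0.3137, -0.3627, 0.2265]
ee_rot: [-0.0, 0.991, -0.135, -0.0]
ft_force: [1.3, -0.1, -0.2]
opening: 0.0166
finger_force: 0.0
```

>>> drive_tool(series=[{"translation": [6, -58, 0], "rotation": [0, 0, 0]}, {"translation": [6, -58, 0], "rotation": [0, 0, 0]}, {"translation": [6, -58, 0], "rotation": [0, 0, 0]}, {"translation": [6, -58, 0], "rotation": [0, 0, 0]}, {"translation": [6, -58, 0], "rotation": [0, 0, 0]}, {"translation": [6, -58, 0], "rotation": [0, 0, 0]}, {"translation": [0, 0, 0], "rotation": [0, 0, 0]}])

```text
time: 1.98
tcp_pos: [0.4419, -0.0344, 0.2267]
ee_rot: [-0.001, 0.991, -0.131, 0.0]
ft_force: [-0.0, 0.1, -0.6]
opening: 0.0004
finger_force: 0.0
```

>>> drive_tool(series=[{"translation": [3, -31, 0], "rotation": [0, 0, 0]}, {"translation": [3, -31, 0], "rotation": [0, 0, 0]}, {"translation": [0, 0, 40], "rotation": [0, 0, 0]}, {"translation": [0, 0, 42], "rotation": [0, 0, 0]}, {"translation": [0, 0, 42], "rotation": [0, 0, 0]}, {"translation": [0, 0, 0], "rotation": [0, 0, 0]}])

```text
time: 2.72
tcp_pos: [0.4606, 0.018, 0.1005]
ee_rot: [0.001, 0.991, -0.135, -0.003]
ft_force: [-0.6, -1.0, 0.2]
opening: 0.0001
finger_force: 0.0
```

```bash
python3 - <<'E'
from station import env
import cv2
c=env.camera("side");cv2.imwrite("pics/s1.png",cv2.resize(c["image"][150:330,200:440,::-1],None,fx=3,fy=3,interpolation=cv2.INTER_CUBIC))
E
```

```text
(no output)
```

View pics/s1.png

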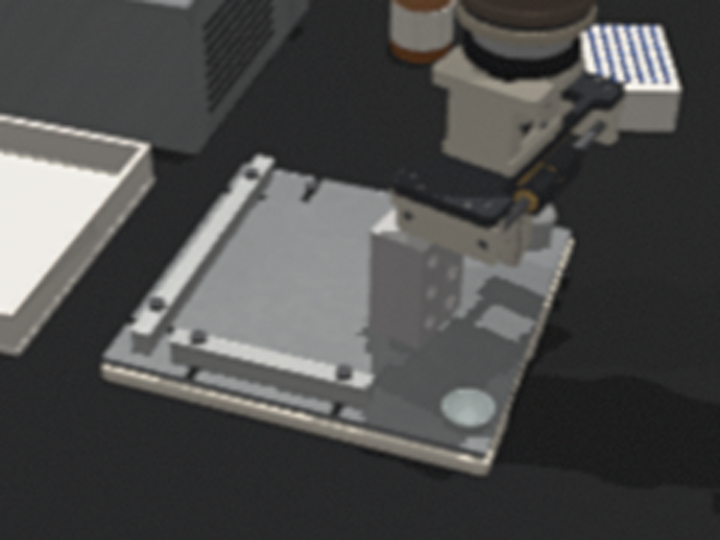

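The gripper is beside the block's top, but the fingers are not obvious in this view. I'll project the TCP into the picture to check.

```bash
python3 - <<'E'
from station import env
from h import *
for n in("side","top"):
    c=env.camera(n)
    for X in([.4606,.018,.1005],[.4606,.018,.166],[.506,.013,.112]):
        p=c["R"]@X+c["t"];u=c["fx"]*p[0]/p[2]+c["cx"];v=c["fy"]*p[1]/p[2]+c["cy"];print(n,X,round(u),round(v),((u-200)*3,(v-150)*3),p[2],c["depth"][int(v),int(u)])
    if n=="side":
        P=cloud(c);m=(abs(P[...,0]-.46)<.06)&(abs(P[...,1]-.02)<.12)&(P[...,2]>.09)&(P[...,2]<.22)
        for lo in np.arange(.09,.2,.01):
            q=P[m&(P[...,2]>=lo)&(P[...,2]<lo+.01)];
            if len(q):print(lo.round(2),len(q),q.min(0).round(3),q.max(0).round(3))
E
```

```text
side [0.4606, 0.018, 0.1005] 368 237 (np.float64(503.5885058274988), np.float64(260.2837352649579)) 0.9938189478336816 0.96831715
side [0.4606, 0.018, 0.166] 370 211 (np.float64(510.6570042051436), np.float64(183.1409018673642)) 0.9539231353984066 0.88504755
side [0.506, 0.013, 0.112] 348 227 (np.float64(443.55103097443174), np.float64(230.49709281644775)) 1.001807845001682 0.88803
0.09 40 [0.502 0.006 0.09 ] [0.519 0.042 0.099]
0.1 39 [0.45  0.016 0.101] [0.519 0.044 0.11 ]
0.11 58 [0.447 0.005 0.11 ] [0.519 0.043 0.12 ]
0.12 35 [0.447 0.006 0.12 ] [0.46 0.04 0.13]
0.13 37 [0.448 0.009 0.131] [0.461 0.04  0.14 ]
0.14 20 [0.45  0.014 0.141] [0.46  0.04  0.148]
0.16 18 [ 0.415 -0.058  0.168] [0.514 0.111 0.17 ]
0.17 229 [ 0.404 -0.059  0.17 ] [0.519 0.114 0.18 ]
0.18 350 [ 0.404 -0.061  0.18 ] [0.519 0.113 0.19 ]
0.19 312 [ 0.403 -0.06   0.19 ] [0.519 0.119 0.2  ]
0.2 314 [ 0.403 -0.056  0.2  ] [0.518 0.12  0.21 ]
top [0.4606, 0.018, 0.1005] 315 273 (np.float64(345.6464573300913), np.float64(370.32131340523625)) 1.2149802281232185 0.70429415
top [0.4606, 0.018, 0.166] 315 270 (np.float64(344.46879685689606), np.float64(360.78692380239147)) 1.1509203498499914 0.7140489
top [0.506, 0.013, 0.112] 316 255 (np.float64(347.3590506391879), np.float64(314.33229574096515)) 1.213239484329377 0.74303705
```

>>> drive_tool(series=[{"translation": [10, -7, 0], "rotation": [0, 0, 0]}, {"translation": [12, 0, 0], "rotation": [0, 0, 0]}, {"translation": [3, 0, 0], "rotation": [0, 0, 0]}, {"translation": [3, 0, 0], "rotation": [0, 0, 0]}, {"translation": [3, 0, 0], "rotation": [0, 0, 0]}, {"translation": [3, 0, 0], "rotation": [0, 0, 0]}, {"translation": [3, 0, 0], "rotation": [0, 0, 0]}, {"translation": [3, 0, 0], "rotation": [0, 0, 0]}])

```text
time: 3.88
tcp_pos: [0.5037, 0.0153, 0.1027]
ee_rot: [0.0, 0.991, -0.135, -0.0]
ft_force: [-0.7, -0.1, 1.1]
opening: 0.0003
finger_force: 0.8
```

>>> drive_tool(series=[{"translation": [3, 0, -1], "rotation": [0, 0, 0]}, {"translation": [3, 0, -1], "rotation": [0, 0, 0]}, {"translation": [3, 0, -1], "rotation": [0, 0, 0]}, {"translation": [3, 0, -1], "rotation": [0, 0, 0]}])

```text
time: 4.38
tcp_pos: [0.5155, 0.012, 0.1068]
ee_rot: [0.0, 0.991, -0.135, 0.0]
ft_force: [0.0, 0.4, -0.1]
opening: 0.0004
finger_force: 0.3
```

```bash
python3 - <<'E'
from station import env
import cv2
c=env.camera("side");cv2.imwrite("pics/s2.png",cv2.resize(c["image"][170:310,220:420,::-1],None,fx=3,fy=3,interpolation=cv2.INTER_CUBIC))
E
```

```text
(no output)
```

View pics/s2.png

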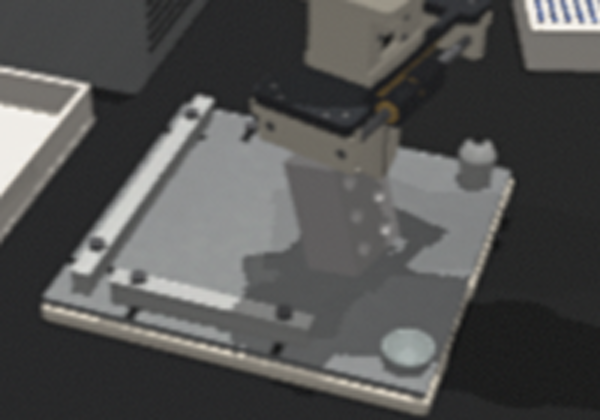

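The block, seen at (330,215) in the crop, is leaning to the rear with its wells side facing the robot. I'll keep pushing gently.

>>> drive_tool(series=[{"translation": [3, 0, -1], "rotation": [0, 0, 0]}, {"translation": [3, 0, -1], "rotation": [0, 0, 0]}, {"translation": [3, 0, -1], "rotation": [0, 0, 0]}, {"translation": [3, 0, -1], "rotation": [0, 0, 0]}, {"translation": [3, 0, -1], "rotation": [0, 0, 0]}, {"translation": [3, 0, -1], "rotation": [0, 0, 0]}, {"translation": [3, 0, -1], "rotation": [0, 0, 0]}])

```text
time: 5.3
tcp_pos: [0.5357, 0.0064, 0.1138]
ee_rot: [0.0, 0.991, -0.135, 0.0]
ft_force: [1.0, 0.3, 0.9]
opening: 0.0003
finger_force: 0.0
```

>>> drive_tool(series=[{"translation": [0, 0, 0], "rotation": [0, 0, 0]}, {"translation": [-20, 0, -10], "rotation": [0, 0, 0]}, {"translation": [-50, 0, 0], "rotation": [0, 0, 0]}, {"translation": [-50, 0, 0], "rotation": [0, 0, 0]}, {"translation": [-30, 0, 0], "rotation": [0, 0, 0]}, {"translation": [0, 0, 0], "rotation": [0, 0, -7.2]}, {"translation": [0, 0, 0], "rotation": [0, 0, -7.2]}])

```text
time: 6.18
tcp_pos: [0.3906, 0.0467, 0.1239]
ee_rot: [0.0, 1.0, -0.007, 0.0]
ft_force: [-0.1, 0.3, 1.1]
opening: 0.0003
finger_force: 0.0
```

```bash
cat > look.py <<'E'
from station import env
from h import *
import sys
c=env.camera("top");P=cloud(c)
m=(P[...,2]>.058)&(P[...,2]<.075)&(abs(P[...,0]-.61)<.11)&(abs(P[...,1]-.02)<.09)
q=P[m];r=cv2.minAreaRect((q[:,:2]*1000).astype(np.float32));print(m.sum(),q.mean(0).round(4),np.median(q[:,2]),r)
cv2.imwrite(f"pics/{sys.argv[1]}.png",cv2.resize(c["image"][160:310,240:400,::-1],None,fx=3.5,fy=3.5,interpolation=cv2.INTER_CUBIC))
E
python3 look.py t3
```

```text
677 [ 0.5935 -0.0117  0.0661] 0.06609542596109913 ((594.2293090820312, -11.942264556884766), (59.98344421386719, 91.22793579101562), 74.57801055908203)
```

View pics/t3.png

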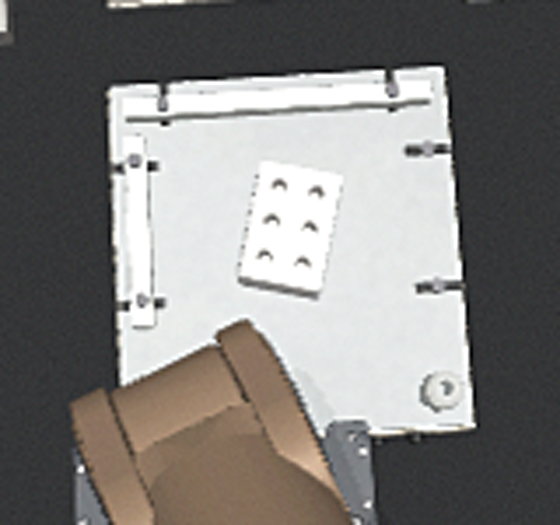

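Step 1 is met: the block is flat with its wells up at (0.594, −0.012), yaw −15°, and clear of both stops. Next I'll push its near end square with the plate.

>>> drive_tool(series=[{"translation": [37, 19, 0], "rotation": [0, 0, 0]}, {"translation": [37, 19, 0], "rotation": [0, 0, 0]}, {"translation": [36, 19, 0], "rotation": [0, 0, 0]}, {"translation": [0, 0, 30], "rotation": [0, 0, 0]}, {"translation": [0, 0, 30], "rotation": [0, 0, 0]}, {"translation": [0, 0, 27], "rotation": [0, 0, 0]}, {"translation": [20, 0, 0], "rotation": [0, 0, 0]}, {"translation": [0, 0, 0], "rotation": [0, 0, 0]}])

```text
time: 7.22
tcp_pos: [0.5208, -0.0128, 0.0365]
ee_rot: [-0.0, 1.0, -0.01, 0.0]
ft_force: [-0.4, 0.3, -0.2]
opening: 0.0003
finger_force: 0.0
```

>>> drive_tool(series=[{"translation": [5, 0, 0], "rotation": [0, 0, 0]}, {"translation": [5, 0, 0], "rotation": [0, 0, 0]}, {"translation": [5, 0, 0], "rotation": [0, 0, 0]}, {"translation": [5, 0, 0], "rotation": [0, 0, 0]}, {"translation": [5, 0, 0], "rotation": [0, 0, 0]}])

```text
time: 7.85
tcp_pos: [0.5448, -0.0136, 0.0367]
ee_rot: [0.0, 1.0, -0.01, -0.0]
ft_force: [-2.3, -1.7, 1.2]
opening: 0.0005
finger_force: 1.3
```

```bash
python3 look.py t4
```

```text
0 [nan nan nan] nan ((0.0, 0.0), (0.0, 0.0), 0.0)look.py:6: RuntimeWarning: Mean of empty slice.
  q=P[m];r=cv2.minAreaRect((q[:,:2]*1000).astype(np.float32));print(m.sum(),q.mean(0).round(4),np.median(q[:,2]),r)
  ret = um.true_divide(
  return _methods._mean(a, axis=axis, dtype=dtype,
  ret = ret.dtype.type(ret / rcount)
```

>>> drive_tool(series=[{"translation": [5, 0, 0], "rotation": [0, 0, 0]}, {"translation": [5, 0, 0], "rotation": [0, 0, 0]}, {"translation": [5, 0, 0], "rotation": [0, 0, 0]}, {"translation": [5, 0, 0], "rotation": [0, 0, 0]}, {"translation": [5, 0, 0], "rotation": [0, 0, 0]}, {"translation": [5, 0, 0], "rotation": [0, 0, 0]}])

```text
time: 8.65
tcp_pos: [0.5751, -0.0139, 0.0367]
ee_rot: [-0.0, 1.0, -0.009, -0.0]
ft_force: [-2.2, -0.2, -0.3]
opening: 0.0002
finger_force: 1.0
```

```bash
cat > side.py <<'E'
from station import env
from h import *
import sys
c=env.camera("side");P=cloud(c)
m=(P[...,2]>.060)&(P[...,2]<.075)&(abs(P[...,0]-.63)<.11)&(abs(P[...,1]-.02)<.09)
q=P[m];print(m.sum(),cv2.minAreaRect((q[:,:2]*1000).astype(np.float32)) if len(q) else 0)
cv2.imwrite(f"pics/{sys.argv[1]}.png",cv2.resize(c["image"][170:310,220:420,::-1],None,fx=3,fy=3,interpolation=cv2.INTER_CUBIC))
E
python3 side.py s4
```

```text
336 ((620.6613159179688, 1.5445709228515625), (63.48141098022461, 112.26603698730469), 88.20024871826172)
```

View pics/s4.png

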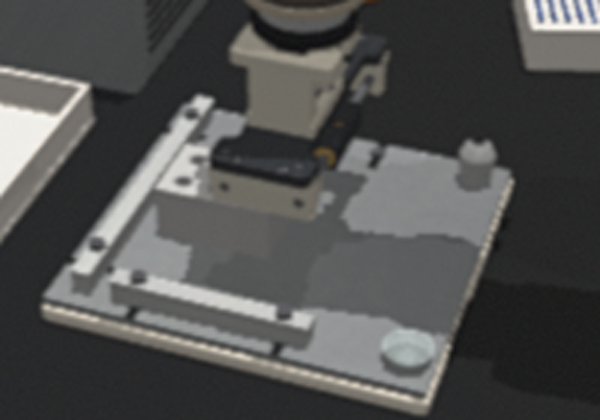

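The block is now nearly square with the plate, about 16 mm short of the rear bar.

>>> drive_tool(series=[{"translation": [4, 0, 0], "rotation": [0, 0, 0]}, {"translation": [3, 0, 0], "rotation": [0, 0, 0]}, {"translation": [3, 0, 0], "rotation": [0, 0, 0]}, {"translation": [2, 0, 0], "rotation": [0, 0, 0]}])

```text
time: 9.2
tcp_pos: [0.5869, -0.0142, 0.0367]
ee_rot: [0.0, 1.0, -0.009, -0.0]
ft_force: [-2.1, 0.4, 1.0]
opening: 0.0006
finger_force: 1.3
```

>>> drive_tool(series=[{"translation": [1, 0, 0], "rotation": [0, 0, 0]}, {"translation": [1, 0, 0], "rotation": [0, 0, 0]}])

```text
time: 9.45
tcp_pos: [0.5888, -0.0143, 0.0367]
ee_rot: [0.0, 1.0, -0.009, -0.0]
ft_force: [-3.1, -0.6, -0.2]
opening: 0.0002
finger_force: 1.2
```

>>> drive_tool(series=[{"translation": [1, 0, 0], "rotation": [0, 0, 0]}])

```text
time: 9.57
tcp_pos: [0.5898, -0.0143, 0.0367]
ee_rot: [0.0, 1.0, -0.009, -0.0]
ft_force: [-3.0, -0.1, 1.3]
opening: 0.0005
finger_force: 1.2
```

Sliding takes about 2.5 N, and there is no bar contact yet.

>>> drive_tool(series=[{"translation": [0.7, 0, 0], "rotation": [0, 0, 0]}, {"translation": [0.7, 0, 0], "rotation": [0, 0, 0]}])

```text
time: 9.82
tcp_pos: [0.5912, -0.0143, 0.0367]
ee_rot: [0.0, 1.0, -0.009, 0.0]
ft_force: [-2.2, 0.7, 0.5]
opening: 0.0003
finger_force: 1.2
```

>>> drive_tool(series=[{"translation": [0.7, 0, 0], "rotation": [0, 0, 0]}])

```text
time: 9.95
tcp_pos: [0.5918, -0.0143, 0.0367]
ee_rot: [0.0, 1.0, -0.01, -0.0]
ft_force: [-4.9, 1.2, 2.3]
opening: 0.0004
finger_force: 2.6
```

>>> drive_tool(series=[{"translation": [0.7, 0, 0], "rotation": [0, 0, 0]}])

```text
time: 10.07
tcp_pos: [0.5919, -0.0143, 0.0366]
ee_rot: [0.0, 1.0, -0.009, -0.001]
ft_force: [-6.2, 0.8, 4.2]
opening: 0.0004
finger_force: 3.3
```

Contact with the bar. I'll build the force up in small steps.

>>> drive_tool(series=[{"translation": [0.7, 0, 0], "rotation": [0, 0, 0]}])

```text
time: 10.2
tcp_pos: [0.5918, -0.0143, 0.0365]
ee_rot: [0.0, 1.0, -0.009, -0.001]
ft_force: [-9.1, 0.3, 5.4]
opening: 0.0004
finger_force: 4.3
```

>>> drive_tool(series=[{"translation": [0.7, 0, 0], "rotation": [0, 0, 0]}])

```text
time: 10.32
tcp_pos: [0.5918, -0.0144, 0.0364]
ee_rot: [0.0, 1.0, -0.009, -0.002]
ft_force: [-10.9, 0.5, 6.6]
opening: 0.0003
finger_force: 5.4
```

>>> drive_tool(series=[{"translation": [0.3, 0, 0], "rotation": [0, 0, 0]}, {"translation": [0, 0, 0], "rotation": [0, 0, 0]}, {"translation": [0, 0, 0], "rotation": [0, 0, 0]}, {"translation": [0, 0, 0], "rotation": [0, 0, 0]}, {"translation": [0, 0, 0], "rotation": [0, 0, 0]}])

```text
time: 10.95
tcp_pos: [0.5918, -0.0143, 0.0363]
ee_rot: [0.0, 1.0, -0.009, -0.002]
ft_force: [-10.2, -0.3, 5.3]
opening: 0.0006
finger_force: 5.1
```

```bash
python3 side.py s5
```

```text
316 ((637.123291015625, 0.827423095703125), (63.968875885009766, 112.35169219970703), 87.43780517578125)
```

Held at about 10 N for over 0.6 s. Now I'll back off and check with the top view.

>>> drive_tool(series=[{"translation": [-4, 0, 0], "rotation": [0, 0, 0]}, {"translation": [-20, 0, 0], "rotation": [0, 0, 0]}, {"translation": [-10, 0, -50], "rotation": [0, 0, 0]}, {"translation": [-40, 0, -50], "rotation": [0, 0, 0]}, {"translation": [-60, 0, 0], "rotation": [0, 0, 0]}, {"translation": [-60, 0, 0], "rotation": [0, 0, 0]}, {"translation": [0, 0, 0], "rotation": [0, 0, 0]}])

```text
time: 11.88
tcp_pos: [0.3968, -0.0113, 0.1354]
ee_rot: [0.001, 1.0, -0.009, -0.001]
ft_force: [1.5, 0.2, 0.4]
opening: 0.0006
finger_force: 0.0
```

```bash
python3 look.py t6; python3 - <<'E'
from station import env
from h import *
c=env.camera("top");P=cloud(c)
for n,b in(("rear",(.67,.73,-.13,.12)),("side",(.52,.69,.09,.12))):
    m=(P[...,2]>.036)&(P[...,2]<.05)&(P[...,0]>b[0])&(P[...,0]<b[1])&(P[...,1]>b[2])&(P[...,1]<b[3])
    print(n,cv2.minAreaRect((P[m][:,:2]*1000).astype(np.float32)))
E
```

```text
662 [ 0.6477 -0.0009  0.0662] 0.06635866601400438 ((648.874755859375, -0.8921394348144531), (59.85496520996094, 91.94212341308594), 89.45448303222656)
rear ((698.3526611328125, -8.453353881835938), (40.0449104309082, 240.73501586914062), 3.9789609909057617)
side ((604.19921875, 104.98174285888672), (15.36545467376709, 149.49908447265625), 89.1242446899414)
```

View pics/t6.png

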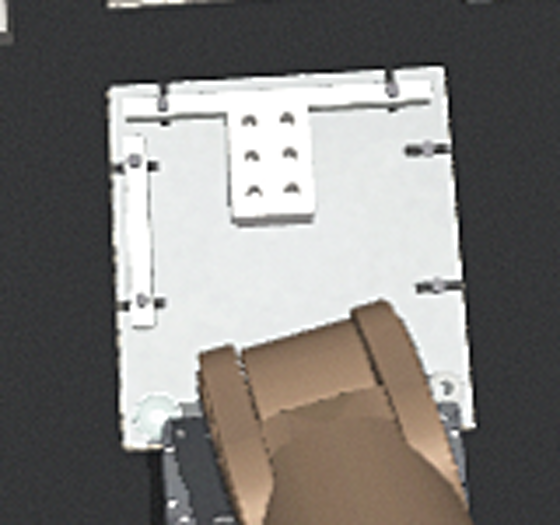

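The block is flat against the rear bar, with relative yaw within about 0.5° and its centre at (0.649, −0.001). Before turning the tool 90°, I'll check the room behind and the wrist range.

```bash
python3 - <<'E'
from h import *
from station import env
print(env.get_obs()["qpos"].round(2))
P=cloud(dict(np.load("top0.npz")))
m=(P[...,2]>.05)&(P[...,0]>.6)&(P[...,0]<.95)&(abs(P[...,1])<.3)&~((abs(P[...,1])<.06)&(P[...,0]<.7))
for y in np.arange(-.3,.3,.05):
    q=P[m&(P[...,1]>=y)&(P[...,1]<y+.05)]
    if len(q):print(y.round(2),q[:,0].min().round(3),q[:,2].max().round(3))
E
```

```text
[ 0.16  0.21 -0.31  2.18  0.09  0.76 -1.8 ]
-0.3 0.777 0.157
-0.25 0.777 0.16
-0.2 0.779 0.157
-0.1 0.698 0.055
0.05 0.667 0.051
0.1 0.659 0.05
```

>>> drive_tool(series=[{"translation": [0, 0, 0], "rotation": [0, 0, -10]}, {"translation": [0, 0, 0], "rotation": [0, 0, -10]}, {"translation": [0, 0, 0], "rotation": [0, 0, -10]}, {"translation": [0, 0, 0], "rotation": [0, 0, -10]}, {"translation": [0, 0, 0], "rotation": [0, 0, -10]}, {"translation": [0, 0, 0], "rotation": [0, 0, -10]}, {"translation": [0, 0, 0], "rotation": [0, 0, -10]}, {"translation": [0, 0, 0], "rotation": [0, 0, -10]}])

```text
time: 12.98
tcp_pos: [0.4037, -0.0104, 0.1359]
ee_rot: [0.0, 0.77, 0.638, 0.001]
ft_force: [0.7, 0.1, 0.1]
opening: 0.0002
finger_force: 0.0
```

>>> drive_tool(series=[{"translation": [0, 0, 0], "rotation": [0, 0, -10]}, {"translation": [-12, 49, 0], "rotation": [0, 0, 0]}, {"translation": [-12, 49, 0], "rotation": [0, 0, 0]}, {"translation": [-12, 49, 0], "rotation": [0, 0, 0]}, {"translation": [-12, 49, 0], "rotation": [0, 0, 0]}, {"translation": [-12, 50, 0], "rotation": [0, 0, 0]}, {"translation": [0, 0, 0], "rotation": [0, 0, 0]}])

```text
time: 13.85
tcp_pos: [0.6508, -0.077, 0.1344]
ee_rot: [0.001, 0.715, 0.699, 0.001]
ft_force: [-0.3, 0.7, -0.4]
opening: 0.0002
finger_force: 0.0
```

>>> drive_tool(series=[{"translation": [0, -8, 30], "rotation": [0, 0, 0]}, {"translation": [0, 0, 34], "rotation": [0, 0, 0]}, {"translation": [0, 0, 34], "rotation": [0, 0, 0]}, {"translation": [15, 0, 0], "rotation": [0, 0, 0]}, {"translation": [10, 0, 0], "rotation": [0, 0, 0]}, {"translation": [0, 0, 0], "rotation": [0, 0, 0]}])

```text
time: 14.6
tcp_pos: [0.64, -0.0478, 0.0394]
ee_rot: [0.001, 0.713, 0.701, 0.001]
ft_force: [0.4, -0.3, 0.7]
opening: 0.0003
finger_force: 0.0
```

>>> drive_tool(series=[{"translation": [4, 0, 0], "rotation": [0, 0, 0]}, {"translation": [4, 0, 0], "rotation": [0, 0, 0]}, {"translation": [4, 0, 0], "rotation": [0, 0, 0]}, {"translation": [4, 0, 0], "rotation": [0, 0, 0]}, {"translation": [4, 0, 0], "rotation": [0, 0, 0]}, {"translation": [4, 0, 0], "rotation": [0, 0, 0]}, {"translation": [4, 0, 0], "rotation": [0, 0, 0]}, {"translation": [4, 0, 0], "rotation": [0, 0, 0]}])

```text
time: 15.6
tcp_pos: [0.6392, -0.018, 0.0375]
ee_rot: [0.0, 0.714, 0.7, -0.0]
ft_force: [0.0, -3.0, 0.9]
opening: 0.0007
finger_force: 1.4
```

>>> drive_tool(series=[{"translation": [4, 0, 0], "rotation": [0, 0, 0]}, {"translation": [4, 0, 0], "rotation": [0, 0, 0]}, {"translation": [4, 0, 0], "rotation": [0, 0, 0]}, {"translation": [4, 0, 0], "rotation": [0, 0, 0]}, {"translation": [4, 0, 0], "rotation": [0, 0, 0]}, {"translation": [4, 0, 0], "rotation": [0, 0, 0]}, {"translation": [4, 0, 0], "rotation": [0, 0, 0]}, {"translation": [4, 0, 0], "rotation": [0, 0, 0]}])

```text
time: 16.6
tcp_pos: [0.6398, 0.014, 0.0375]
ee_rot: [-0.0, 0.714, 0.7, -0.0]
ft_force: [0.2, -2.9, 1.6]
opening: 0.0008
finger_force: 1.4
```

>>> drive_tool(series=[{"translation": [3, 0, 0], "rotation": [0, 0, 0]}, {"translation": [3, 0, 0], "rotation": [0, 0, 0]}, {"translation": [2, 0, 0], "rotation": [0, 0, 0]}])

```text
time: 16.98
tcp_pos: [0.6399, 0.022, 0.0375]
ee_rot: [-0.0, 0.714, 0.7, -0.0]
ft_force: [-0.5, -2.5, 2.0]
opening: 0.0004
finger_force: 1.4
```

```bash
python3 - <<'E'
from station import env
from h import *
c=env.camera("side");P=cloud(c)
m=(P[...,2]>.060)&(P[...,2]<.075)&(abs(P[...,0]-.63)<.11)&(P[...,1]>0)&(P[...,1]<.12)
q=P[m];print(m.sum(),q.min(0),q.max(0))
for x in np.arange(.61,.7,.01):
    s=q[(q[:,0]>x-.004)&(q[:,0]<x+.004)]
    if len(s):print(x.round(2),s[:,1].max().round(4))
cv2.imwrite("pics/s7.png",cv2.resize(c["image"][170:310,220:420,::-1],None,fx=3,fy=3,interpolation=cv2.INTER_CUBIC))
E
```

```text
883 [0.60224938 0.01056615 0.06000648] [0.6941867  0.09680759 0.0749781 ]
0.61 0.0968
0.62 0.0956
0.63 0.0963
0.64 0.0954
0.65 0.0953
0.66 0.0946
0.67 0.0954
0.68 0.0942
0.69 0.0941
```

View pics/s7.png

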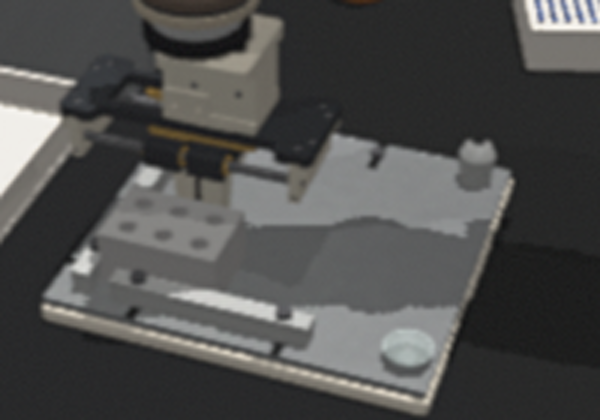

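The block is about 1–3 mm from the side bar, still square and still at the rear bar. Now I'll creep to contact.

>>> drive_tool(series=[{"translation": [0.8, 0, 0], "rotation": [0, 0, 0]}, {"translation": [0.8, 0, 0], "rotation": [0, 0, 0]}])

```text
time: 17.27
tcp_pos: [0.6399, 0.0232, 0.0375]
ee_rot: [0.0, 0.714, 0.7, -0.0]
ft_force: [0.3, -2.7, 1.8]
opening: 0.0004
finger_force: 1.4
```

>>> drive_tool(series=[{"translation": [0.8, 0, 0], "rotation": [0, 0, 0]}])

```text
time: 17.4
tcp_pos: [0.64, 0.0241, 0.0375]
ee_rot: [0.0, 0.714, 0.7, -0.0]
ft_force: [-0.1, -2.9, 1.2]
opening: 0.0007
finger_force: 1.3
```

>>> drive_tool(series=[{"translation": [0.8, 0, 0], "rotation": [0, 0, 0]}])

```text
time: 17.52
tcp_pos: [0.64, 0.025, 0.0375]
ee_rot: [0.0, 0.714, 0.7, -0.0]
ft_force: [-0.6, -2.7, 1.0]
opening: 0.0001
finger_force: 1.3
```

>>> drive_tool(series=[{"translation": [0.7, 0, 0], "rotation": [0, 0, 0]}])

```text
time: 17.65
tcp_pos: [0.6401, 0.0256, 0.0375]
ee_rot: [0.0, 0.714, 0.7, -0.0]
ft_force: [0.5, -4.6, 0.9]
opening: 0.0002
finger_force: 2.1
```

>>> drive_tool(series=[{"translation": [0.7, 0, 0], "rotation": [0, 0, 0]}])

```text
time: 17.77
tcp_pos: [0.64, 0.0256, 0.0375]
ee_rot: [0.0, 0.714, 0.7, -0.0]
ft_force: [0.4, -6.4, 2.7]
opening: 0.0003
finger_force: 2.9
```

>>> drive_tool(series=[{"translation": [0.7, 0, 0], "rotation": [0, 0, 0]}])

```text
time: 17.9
tcp_pos: [0.6401, 0.0256, 0.0375]
ee_rot: [0.001, 0.714, 0.7, -0.001]
ft_force: [-0.6, -7.1, 3.0]
opening: 0.0005
finger_force: 3.7
```

>>> drive_tool(series=[{"translation": [0.6, 0, 0], "rotation": [0, 0, 0]}])

```text
time: 18.02
tcp_pos: [0.6401, 0.0256, 0.0375]
ee_rot: [0.001, 0.714, 0.7, -0.001]
ft_force: [-0.3, -9.7, 2.6]
opening: 0.0006
finger_force: 4.3
```

>>> drive_tool(series=[{"translation": [0.6, 0, 0], "rotation": [0, 0, 0]}, {"translation": [0, 0, 0], "rotation": [0, 0, 0]}, {"translation": [0, 0, 0], "rotation": [0, 0, 0]}, {"translation": [0, 0, 0], "rotation": [0, 0, 0]}, {"translation": [0, 0, 0], "rotation": [0, 0, 0]}])

```text
time: 18.65
tcp_pos: [0.6401, 0.0257, 0.0375]
ee_rot: [0.001, 0.714, 0.7, -0.001]
ft_force: [0.2, -9.5, 2.8]
opening: 0.0002
finger_force: 4.5
```

>>> drive_tool(series=[{"translation": [-4, 0, 0], "rotation": [0, 0, 0]}, {"translation": [-20, 0, 0], "rotation": [0, 0, 0]}, {"translation": [-10, 0, -50], "rotation": [0, 0, 0]}, {"translation": [0, -50, -60], "rotation": [0, 0, 0]}, {"translation": [0, -60, 0], "rotation": [0, 0, 0]}, {"translation": [0, -60, 0], "rotation": [0, 0, 0]}, {"translation": [0, -60, 0], "rotation": [0, 0, 0]}, {"translation": [0, 0, 0], "rotation": [0, 0, 0]}])

```text
time: 19.65
tcp_pos: [0.414, -0.0029, 0.1349]
ee_rot: [-0.001, 0.714, 0.701, -0.002]
ft_force: [1.4, -0.6, -0.9]
opening: 0.0003
finger_force: 0.0
```

```bash
python3 - <<'E'
from station import env
from h import *
c=env.camera("top");P=cloud(c)
m=(P[...,2]>.058)&(P[...,2]<.075)&(abs(P[...,0]-.64)<.08)&(P[...,1]>0)&(P[...,1]<.12)
q=P[m];print(m.sum(),np.median(q[:,2]),q[:,:2].min(0),q[:,:2].max(0),cv2.minAreaRect((q[:,:2]*1000).astype(np.float32)))
cv2.imwrite("pics/t8.png",cv2.resize(c["image"][160:310,240:400,::-1],None,fx=3.5,fy=3.5,interpolation=cv2.INTER_CUBIC))
E
```

```text
663 0.06625036571539304 [0.60417878 0.03655467] [0.69671026 0.09692761] ((650.2445678710938, 66.62344360351562), (60.03428649902344, 92.34776306152344), 89.22901153564453)
```

View pics/t8.png

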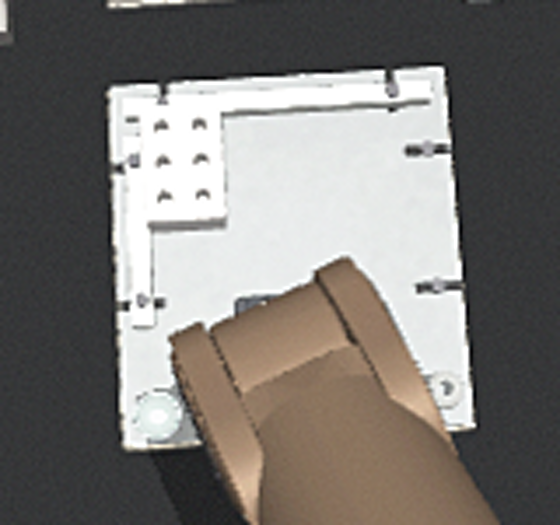

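The block is in the corner: centre (0.650, 0.067), yaw −0.8°. That matches the rear-contact line (0.649 + 1.2 mm of skew) and the side bar face at about 0.097. The dish and objective haven't moved.

```bash
python3 -c "
from station import env
print(env.close_job())"
```

```text
the job is handed in; nothing more can be done
None
```

The job is handed in at about 20 s of the 72 s: the block was toppled wells-up clear of the stops, pressed at about 10 N against the rear stop and then the side bar, and by the last picture lies flush in the corner; no verdict came back.

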